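# Return the gel frames to their slotted holders

### The job

Four empty gel frames have come back from the stage and stand in the wooden returns rack. Put each one away upright in the steel slotted holder of its own size, slid down fully home between the two channels, and let go of it. Leave the glass filter and the pipe clamp where they lie.

Things in the scene. Friction and masses are not known exactly. Their poses are not given: they have to be found in the camera images.
- frame76_center (a point): The smallest of four empty square gel frames, aluminium, 76 x 76 mm, 10 mm thick, 14 mm rails round an open aperture, 68 g; upright on its lower edge, 10 mm above the shelf, in a notch of a wooden rack (notches 80 mm apart, battens up to 40 mm above the shelf). Point: mid-aperture, 38 mm below the top edge. x along the width, y square to the face, z up. Rocks briefly when let go.
- frame96_center (a point): The second smallest of four empty square gel frames, aluminium, 96 x 96 mm, 10 mm thick, 14 mm rails round an open aperture, 86 g; upright on its lower edge, 10 mm above the shelf, in a notch of a wooden rack (notches 80 mm apart, battens up to 40 mm above the shelf). Point: mid-aperture, 48 mm below the top edge. x along the width, y square to the face, z up. Rocks briefly when let go.
- frame118_center (a point): The second largest of four empty square gel frames, aluminium, 118 x 118 mm, 10 mm thick, 14 mm rails round an open aperture, 106 g; upright on its lower edge, 10 mm above the shelf, in a notch of a wooden rack (notches 80 mm apart, battens up to 40 mm above the shelf). Point: mid-aperture, 59 mm below the top edge. x along the width, y square to the face, z up. Rocks briefly when let go.
- frame142_center (a point): The largest of four empty square gel frames, aluminium, 142 x 142 mm, 10 mm thick, 14 mm rails round an open aperture, 128 g; upright on its lower edge, 10 mm above the shelf, in a notch of a wooden rack (notches 80 mm apart, battens up to 40 mm above the shelf). Point: mid-aperture, 71 mm below the top edge. x along the width, y square to the face, z up. Rocks briefly when let go.
- holder76: Fixed steel slotted holder for the 76 mm frame: plate 122 x 58 x 4 mm with two upright facing U channels; the frame slides down between them onto the plate (top 4 mm above the shelf). Channels 88 mm apart web to web, slot 18 mm wide, straight to 42 mm above the shelf, then flared 8 mm a side up to 56 mm. Origin: centre of the plate's underside. x along the slot, y across it, z up.
- holder96: Fixed steel slotted holder for the 96 mm frame: plate 142 x 58 x 4 mm with two upright facing U channels; the frame slides down between them onto the plate (top 4 mm above the shelf). Channels 108 mm apart web to web, slot 18 mm wide, straight to 52 mm above the shelf, then flared 8 mm a side up to 66 mm. Origin: centre of the plate's underside. x along the slot, y across it, z up.
- holder118: Fixed steel slotted holder for the 118 mm frame: plate 164 x 58 x 4 mm with two upright facing U channels; the frame slides down between them onto the plate (top 4 mm above the shelf). Channels 130 mm apart web to web, slot 18 mm wide, straight to 63 mm above the shelf, then flared 8 mm a side up to 77 mm. Origin: centre of the plate's underside. x along the slot, y across it, z up.
- holder142: Fixed steel slotted holder for the 142 mm frame: plate 188 x 58 x 4 mm with two upright facing U channels; the frame slides down between them onto the plate (top 4 mm above the shelf). Channels 154 mm apart web to web, slot 18 mm wide, straight to 75 mm above the shelf, then flared 8 mm a side up to 89 mm. Origin: centre of the plate's underside. x along the slot, y across it, z up.
- glass_filter_center (a point): Violet glass filter, 100 x 100 x 4 mm, lying flat on the shelf beyond the work; not to be disturbed. The point is its centre; z up.
- pipe_clamp_center (a point): Black iron hook clamp for a lighting pipe, about 100 x 110 mm and 30 mm high, lying on its side on the shelf beyond the work; not to be disturbed. The point is the middle of the pipe opening, 15 mm above the shelf; z up.
Mind the look-alikes: they are no part of the job. What is shaped like the part that bears frame142_center but blue is not meant.

How it is judged:
By the outcome, as a careful person would: the job done as asked, in the order asked, and still so for the second after the job is handed in, with the robot touching nothing.
It also fails if it takes over 141 s, if anything falls off the work surface, if the arm or the gripper's body presses on something with over 40 N, if the wrist force passes 120 N, or if a joint passes its speed limit or range.

### The arm

A 7-joint arm with a two-finger parallel gripper is mounted at the origin on the work surface. World frame = base frame: x ahead of the robot, y to its left, z up, the work surface at z = 0. Lengths are in m, angles in rad, forces in N, time in s.
With the tool pointing down it reaches from about 0.4 to 0.85 m from the base axis. Payload 4.4 kg.
Tool frame: the origin (TCP) lies at the very end of the fingers, on their centre line; the grasp point (between the pads) lies 19 mm behind it (r.grip_depth is the distance from the TCP to the grasp point, in m); z points along the fingers, y is the line along which they close (so a half turn about z gives the same grasp; the last joint's range is limited). The gripper opens to 94 mm and grips with 3 to 60 N. Pads are 16 mm wide; open, the fingers measure 119 mm over their backs; the gripper's body (75 mm by 177 mm) begins 78 mm behind the grasp point.
Start: joints at [-1.182, 0.628, 0.038, 1.517, -0.027, 0.996, -0.02], TCP at [0.286, 0.584, 0.205] pointing down, gripper open.
Joint ranges: [-3.06, 3.06], [-0.37, 2.12], [-1.25, 1.32], [0.18, 2.47], [-1.1, 4.24], [0.23, 1.98], [-2.94, 2.94]. Speed limits (rad/s): [2.57, 2.57, 3.14, 3.14, 3.14, 3.14, 3.14].

### API

Orientations are given as a 3x3 rotation matrix whose columns are the frame's x, y, z axes.
In Python, from plant import r, imaging gives the robot as it stands. The module is installed in compiled form; this text tells all that it offers.
- The arm moves only by the tool move_arm, never from a script. Its argument "commands" is a list of rows, each a list of 4 numbers: the shift along the tool's x, y, z each as a share of 0.4 m, from -1 to 1, then the turn about the tool's z as a share of 360 degrees, from -1 to 1. In form: [[x, y, z, turn], ...]. A call has 1 to 10 rows; each row is the pose to reach, as a shift and turn from the pose commanded when the call began, along the tool's axes at that moment, turning the shorter way round; what a row does not reach only later rows make up. A row lasts 1/12 s, in which the tool goes at most 41.7 mm and 7.16 degrees, less where a joint would pass 70% of its speed; a pose out of reach is approached as far as the arm can. A call with a number of a shift or a turn outside -1 to 1 is refused whole. A call with a gripper value outside its range is refused whole. "gripper" is the closure, from 0 (fully open) to 1 (shut), set as the call begins (left out, the last holds). The fingers move at their own pace and stop on an object; "force" is the grip in N (left out, the last holds). Time passes only in rows, so rows that repeat a pose let the fingers close. It gives the time, the measured TCP pose, the force, the opening and the grip force at its end, in the units of the state.
- r.state(): the state, without advancing time (a new reading comes with each control period).
- imaging.camera(name): name is "scene" or "top" or "wrist"; returns the picture (480x640x3 uint8, red, green, blue); there is no depth.
- imaging.camera_params(name): a dict with "fx", "fy", "cx", "cy" (pixels), "k1" (the pictures are not rectified: a ray, as slopes to the right and down, at radius r is drawn at 1 + k1 r^2 times it, then the intrinsics apply), "T" (4x4, takes a point from camera to world coordinates); the wrist camera has in their place "T_tool_cam" (4x4, takes a point from camera to tool coordinates, whose origin is the TCP and whose axes are the flange's). Camera axes: x right, y up, looking along -z (the intrinsics and any distortion apply to the point x, -y, -z); pixel columns grow to the right and rows downward; lengths in m; the calibration is good to about 2 mm. A picture is of the moment at which its call begins: read the wrist's pose just before it. camera_params takes no time and is no camera call.
- r.finish_job(): hands the job in; it is judged then, once.
The state is a dict: "clock": time; "joint_pos": joint angles; "joint_vel": joint speeds; "tau": joint torques, N m; "position": TCP position; "eef_rot": TCP orientation; "contact_force": force on the tool from outside, world axes, zero at the start; "torque": the same for the moment, N m; "grip_width": finger opening in m; "gripper_force": force on a finger pad.
Only numpy, scipy, OpenCV 4.12 (cv2) and the standard library are available. Lean on these libraries where they do the work, as an engineer would, in place of code of your own. Each camera call takes 0.05 s, during which the arm holds its last target. There are 200 camera calls.

## Working session

There is one attempt and no reset: what is moved stays moved. The work goes in short steps, Python scripts to look and compute and a tool call to move; the robot and the scene stay as the last step left them, time stands still between calls to the robot, and variables do not carry over. Pictures are saved under pics/ and viewed, at most 14 in all, crops included, and the job is handed in when it is done.

Besides the shell and the picture viewer there is one more tool, called after "Request:" as name([rows], argument=value, ...), one row to a line, values as JSON. move_arm: Moves the arm, as the interface text tells. Its arguments: {"type":"object","properties":{"commands":{"type":"array"},"gripper":{"type":"number"},"force":{"type":"number"}},"required":["commands"]}

```bash
mkdir -p pics; python3 - <<'E'
from plant import r, imaging
import cv2,json
s=r.state(); print({k:(v.round(3).tolist() if hasattr(v,'round') and hasattr(v,'tolist') else v) for k,v in s.items()})
for n in ("scene","top"):
    im=imaging.camera(n); cv2.imwrite(f"pics/{n}0.png",im[...,::-1])
for n in ("scene","top","wrist"):
    print(n,imaging.camera_params(n))
E
```

```text
{'clock': 0.0, 'joint_pos': [-1.182, 0.629, 0.038, 1.518, -0.027, 0.996, -0.02], 'joint_vel': [-0.001, -0.0, 0.001, 0.0, 0.0, -0.001, -0.0], 'tau': [-0.0, -54.972, 1.144, -18.662, -0.052, 0.024, 0.0], 'position': [0.285, 0.583, 0.205], 'eef_rot': [[-0.898, 0.439, -0.001], [0.439, 0.898, -0.002], [-0.0, -0.002, -1.0]], 'contact_force': [-0.142, -0.376, -0.374], 'torque': [-0.006, -0.017, -0.043], 'gripper_force': 0.0, 'grip_width': 0.0936753051362189}
scene {'fx': 448.97185954839614, 'fy': 448.97185954839614, 'cx': 319.2537849358569, 'cy': 241.6111947775674, 'k1': -0.10972328350400454, 'T': array([[ 0.08419559, -0.76054732,  0.64380034,  1.13403266],
       [ 0.99639368,  0.0574364 , -0.06245548, -0.07112643],
       [ 0.01052277,  0.64673706,  0.76264044,  0.77751632],
       [ 0.        ,  0.        ,  0.        ,  1.        ]])}
top {'fx': 483.5370233288584, 'fy': 483.5370233288584, 'cx': 316.0648959481911, 'cy': 229.89562632656822, 'k1': 0.019290949683855654, 'T': array([[-0.01522646,  0.99345858, -0.11317337,  0.42267827],
       [-0.99987479, -0.01561607, -0.00255684, -0.01916073],
       [-0.00430743,  0.11312027,  0.99357197,  1.15464464],
       [ 0.        ,  0.        ,  0.        ,  1.        ]])}
wrist {'fx': 341.2494464966637, 'fy': 341.2494464966637, 'cx': 323.68120351940394, 'cy': 238.1272517093782, 'k1': -0.05470716731142928, 'T_tool_cam': array([[ 1.86694279e-04,  9.71291899e-01,  2.37890755e-01,
         6.80565749e-02],
       [ 9.99999927e-01, -1.02085724e-04, -3.67980794e-04,
        -1.48114299e-04],
       [-3.33131515e-04,  2.37890806e-01, -9.71291848e-01,
        -1.78739148e-01],
       [ 0.00000000e+00,  0.00000000e+00,  0.00000000e+00,
         1.00000000e+00]])}
```

View pics/scene0.png

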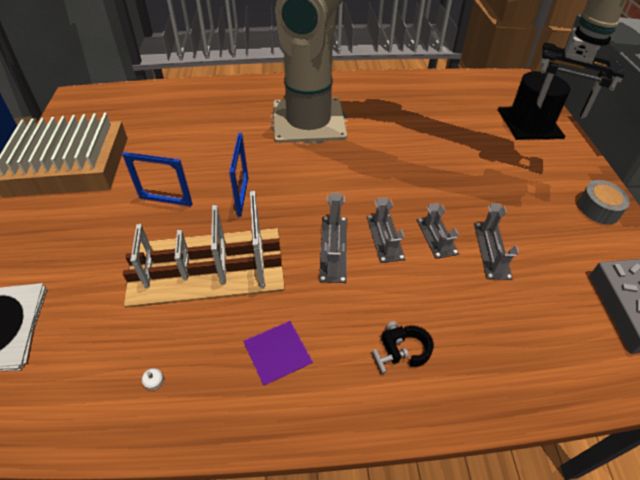

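View pics/top0.png

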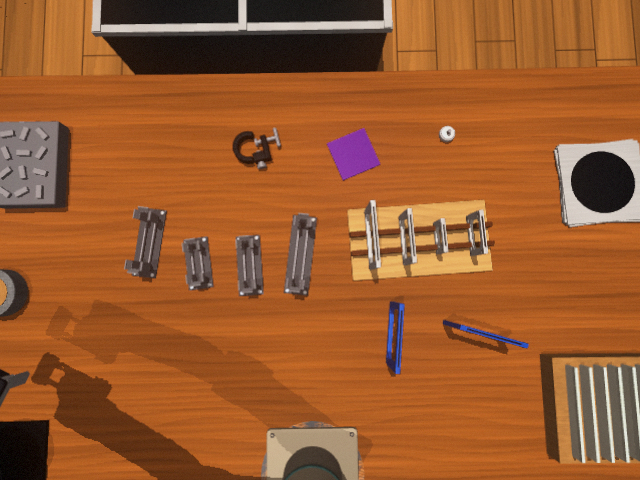

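The top view shows the rack's four grey frames, left to right at px (373,235), (407,237), (441,235) and (478,232), and four steel holders at (147,243), (199,264), (250,265) and (300,255). The blue frames at (396,338) and (485,334) are the decoys.

```bash
cat > h.py <<'E'
import numpy as np, cv2
from plant import r, imaging
def cam(name, state=None):
    p=imaging.camera_params(name)
    if name=="wrist":
        s=state or r.state(); T=np.eye(4); T[:3,:3]=s["eef_rot"]; T[:3,3]=s["position"]; p["T"]=T@p["T_tool_cam"]
    return p
def ray(p,px):
    px=np.atleast_2d(np.float64(px)).reshape(-1,1,2)
    K=np.array([[p["fx"],0,p["cx"]],[0,p["fy"],p["cy"]],[0,0,1]])
    n=cv2.undistortPoints(px,K,np.array([p["k1"],0,0,0.]))[:,0]
    d=np.c_[n[:,0],-n[:,1],-np.ones(len(n))]@p["T"][:3,:3].T
    return p["T"][:3,3],d
def onz(p,px,z):
    o,d=ray(p,px); return o+d*((z-o[2])/d[:,2])[:,None]
def proj(p,X):
    X=np.atleast_2d(X); c=(X-p["T"][:3,3])@p["T"][:3,:3]
    n=np.c_[c[:,0],-c[:,1]]/-c[:,2:]; n*=1+p["k1"]*(n**2).sum(1,keepdims=True)
    return n*[p["fx"],p["fy"]]+[p["cx"],p["cy"]]
def tri(p1,a,p2,b):
    o1,d1=ray(p1,a);o2,d2=ray(p2,b);out=[]
    for u,v in zip(d1,d2):
        t=np.linalg.lstsq(np.c_[u,-v],o2-o1,rcond=None)[0]
        out.append(np.r_[(o1+t[0]*u+o2+t[1]*v)/2,np.linalg.norm(o1+t[0]*u-o2-t[1]*v)])
    return np.array(out)
def tomove(s,dw,): # world shift -> shares in tool axes
    return (s["eef_rot"].T@np.asarray(dw)/0.4)
E
python3 - <<'E'
from h import *
np.set_printoptions(precision=3,suppress=True)
p=cam("top")
print(onz(p,[[373,201],[373,268],[407,209],[407,264],[441,220],[441,251],[478,210],[478,254]],.12))
print(onz(p,[[147,243],[199,264],[250,265],[300,255]],.01))
E
```

```text
[[ 0.602 -0.141  0.12 ]
 [ 0.457 -0.137  0.12 ]
 [ 0.583 -0.214  0.12 ]
 [ 0.464 -0.209  0.12 ]
 [ 0.558 -0.286  0.12 ]
 [ 0.491 -0.283  0.12 ]
 [ 0.578 -0.366  0.12 ]
 [ 0.483 -0.361  0.12 ]]
[[0.528 0.385 0.01 ]
 [0.476 0.262 0.01 ]
 [0.472 0.141 0.01 ]
 [0.494 0.023 0.01 ]]
```

Request:
move_arm([
  [0,0,-0.24,-0.02],
  [-0.1,-0.08,-0.24,-0.04],
  [-0.735,-0.567,-0.24,-0.0725],
  [-0.735,-0.567,-0.24,-0.0725],
  [-0.735,-0.567,-0.24,-0.0725],
  [-0.735,-0.567,-0.24,-0.0725],
  [-0.735,-0.567,-0.24,-0.0725],
  [-0.735,-0.567,-0.24,-0.0725],
  [-0.735,-0.567,-0.24,-0.0725],
  [-0.735,-0.567,-0.24,-0.0725],
])

```text
clock: 0.93
position: [0.4457, 0.2581, 0.3007]
eef_rot: [[-1.0, -0.001, -0.0], [-0.001, 1.0, -0.0], [0.0, -0.0, -1.0]]
contact_force: [1.0, 0.4, 0.4]
grip_width: 0.094
gripper_force: 0.0
```

Request:
move_arm([
  [0,0,0,0],
  [0,0,0,0],
  [0,0,0,0],
])

```text
clock: 1.18
position: [0.445, 0.2606, 0.3005]
eef_rot: [[-1.0, -0.001, -0.001], [-0.001, 1.0, 0.001], [0.001, 0.001, -1.0]]
contact_force: [-0.2, -0.5, 0.3]
grip_width: 0.0936
gripper_force: 0.0
```

```bash
cat > snap.py <<'E'
from h import *
import sys,pickle
n=sys.argv[1]; s=r.state(); im=imaging.camera("wrist")
cv2.imwrite(f"pics/{n}.png",im[...,::-1]); pickle.dump(cam("wrist",s),open(f"{n}.pkl","wb"))
E
python3 snap.py w1
```

Request:
move_arm([
  [0,-0.1,0,0],
  [0,-0.2,0,0],
  [0,-0.3,0,0],
  [0,-0.4,0,0],
  [0,-0.5,0,0],
  [0,-0.6,0,0],
  [0,-0.7,0,0],
  [0,-0.7,0,0],
  [0,-0.7,0,0],
  [0,-0.7,0,0],
])

```text
clock: 2.07
position: [0.4458, -0.0178, 0.3006]
eef_rot: [[-1.0, -0.003, -0.0], [-0.003, 1.0, 0.001], [0.0, 0.001, -1.0]]
contact_force: [0.1, 0.3, -0.5]
grip_width: 0.0938
gripper_force: 0.0
```

```bash
python3 snap.py w2
```

Request:
move_arm([
  [0,-0.1,0,0],
  [0,-0.2,0,0],
  [0,-0.3,0,0],
  [0,-0.4,0,0],
  [0,-0.5,0,0],
  [0,-0.6,0,0],
  [0,-0.6,0,0],
  [0,-0.6,0,0],
  [0,-0.6,0,0],
  [0,-0.6,0,0],
])

```text
clock: 2.95
position: [0.4468, -0.2569, 0.3005]
eef_rot: [[-1.0, -0.005, -0.0], [-0.005, 1.0, 0.002], [0.0, 0.002, -1.0]]
contact_force: [0.4, 0.4, -0.5]
grip_width: 0.0942
gripper_force: 0.0
```

```bash
python3 snap.py w3
```

```text
(no output)
```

View pics/w1.png

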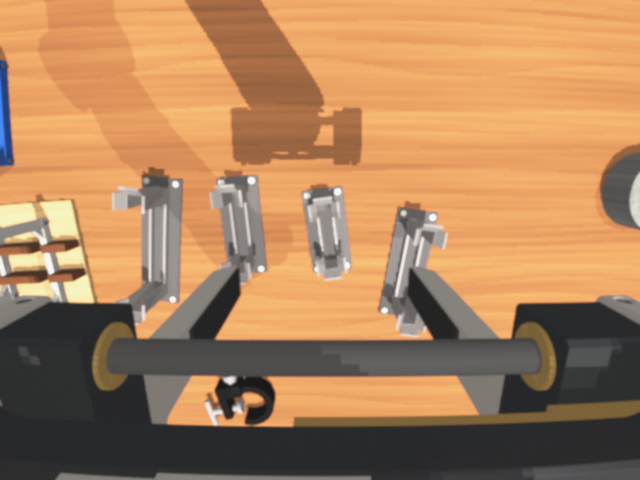

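View pics/w3.png

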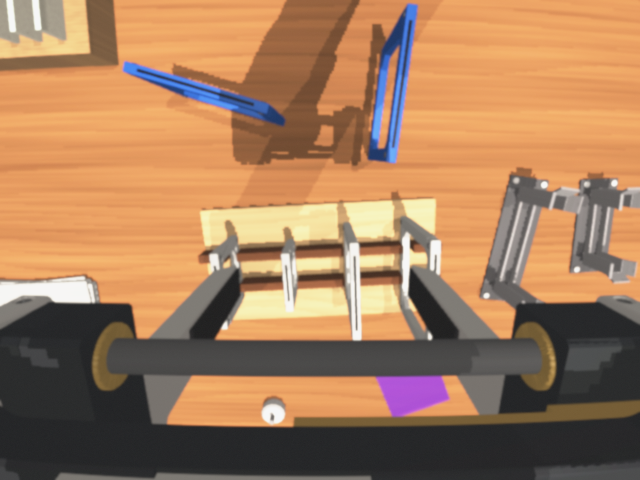

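View pics/w2.png

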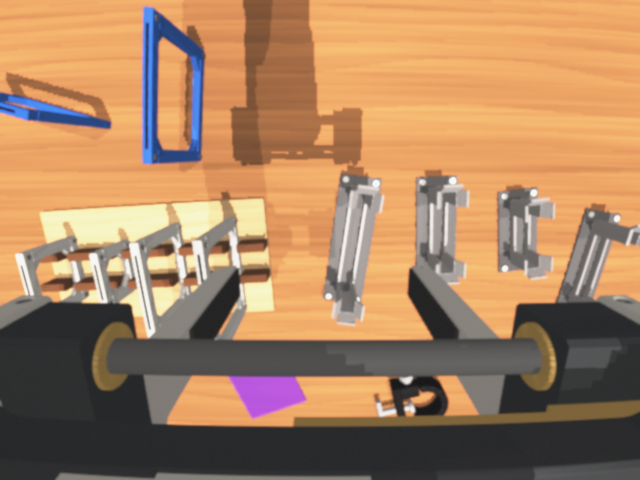

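w1 shows the holders at about px (160,240), (240,225), (328,230) and (405,265), i.e. 142, 96, 76 and 118. w3 and w2 show the rack frames, with the blue decoys nearer the base. I'll enlarge the top view to confirm sizes and measure.

```bash
python3 - <<'E'
import cv2,numpy as np
im=cv2.imread("pics/top0.png")
a=cv2.resize(im[195:305,120:330],None,fx=3.75,fy=3.75,interpolation=cv2.INTER_CUBIC)
b=cv2.resize(im[192:287,340:500],None,fx=2,fy=2,interpolation=cv2.INTER_CUBIC)
cv2.imwrite("pics/cropA.png",a)
b=cv2.resize(im[192:287,340:500],None,fx=5,fy=5,interpolation=cv2.INTER_CUBIC);cv2.imwrite("pics/cropB.png",b)
E
```

```text
(no output)
```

View pics/cropA.png

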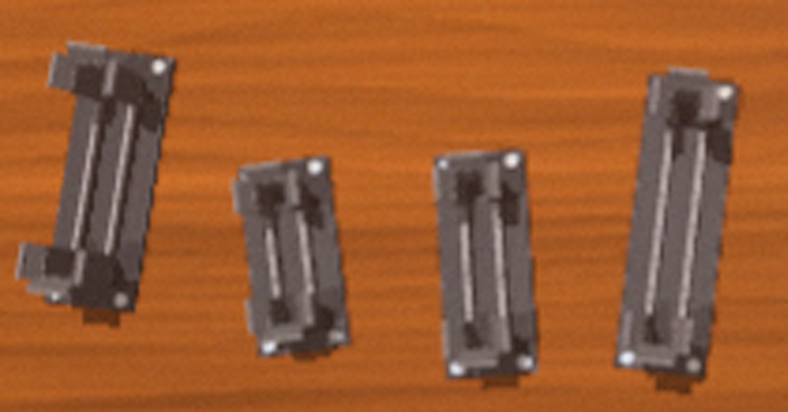

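View pics/cropB.png

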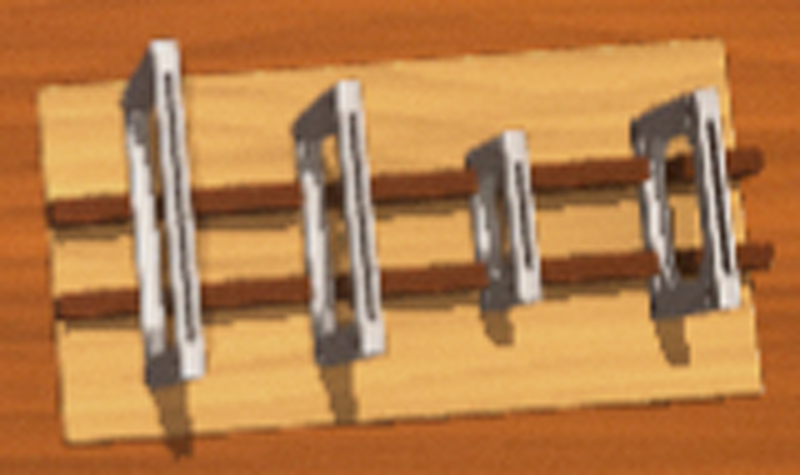

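Crop A gives holders left to right as 118, 76, 96, 142, with their plate screws visible. Crop B gives grey frames left to right as 142, 118, 76, 96, with the lit top edges clear. Next I'll compute poses and check heights across views.

```bash
python3 - <<'E'
from h import *
import pickle
np.set_printoptions(precision=4,suppress=True)
p=cam("top"); A=lambda q:(np.array(q)+.5)/3.75-.5+[120,195]; B=lambda q:(np.array(q)+.5)/5-.5+[340,192]
F={142:[(164,42),(192,376)],118:[(347,83),(372,354)],76:[(514,133),(530,301)],96:[(706,91),(730,307)]}
w3=pickle.load(open("w3.pkl","rb"))
base={142:(436,245),118:(350,229),76:(288,238),96:(214,258)}
for k,q in F.items():
    e=onz(p,B(q),k/1000+.01); v=e[0]-e[1]
    print("frame",k,e.mean(0),"len",np.linalg.norm(v),"yaw",np.degrees(np.arctan2(v[1],v[0])), "tri base end",tri(p,B(q[1]),w3,base[k])[0], proj(w3,e).round().tolist())
H={118:[(159,67),(121,300),(56,297)],76:[(316,167),(338,338),(268,347)],96:[(513,160),(525,363),(457,369)],142:[(725,92),(693,366),(627,358)]}
w2=pickle.load(open("w2.pkl","rb"));w1=pickle.load(open("w1.pkl","rb"))
for k,q in H.items():
    e=onz(p,A(q),.004); v=e[0]-e[1]
    print("holder",k,(e[0]+e[2])[:2]/2,"len",np.linalg.norm(v),np.linalg.norm(e[1]-e[2]),"yaw",np.degrees(np.arctan2(v[1],v[0])),proj(w1,e).round().tolist(),proj(w2,e).round().tolist())
E
```

```text
frame 142 [ 0.5282 -0.1396  0.152 ] len 0.14030137406937782 yaw 3.098303276984877 tri base end [ 0.4611 -0.1445  0.1557  0.007 ] [[433.0, 362.0], [438.0, 238.0]]
frame 118 [ 0.5252 -0.2196  0.128 ] len 0.11636495825428278 yaw 3.0852916598981945 tri base end [ 0.4656 -0.228   0.0917  0.0072] [[358.0, 339.0], [356.0, 240.0]]
frame 76 [ 0.5287 -0.2997  0.086 ] len 0.07500987721549739 yaw 2.8132955403501834 tri base end [ 0.49   -0.3082  0.0426  0.0123] [[290.0, 309.0], [286.0, 251.0]]
frame 96 [ 0.5334 -0.3796  0.106 ] len 0.09471554857544441 yaw 3.1759909991646005 tri base end [ 0.4841 -0.3714  0.1384  0.0007] [[224.0, 326.0], [214.0, 251.0]]
holder 118 [0.5287 0.3842] len 0.14984130930408418 0.041031440690465555 yaw -7.974711303046619 [[385.0, 308.0], [404.0, 211.0], [433.0, 213.0]] [[561.0, 306.0], [592.0, 212.0], [617.0, 214.0]]
holder 76 [0.479  0.2666] len 0.10955037984671735 0.044255963496136336 yaw 7.927183091457732 [[318.0, 266.0], [307.0, 192.0], [338.0, 189.0]] [[505.0, 266.0], [504.0, 193.0], [534.0, 190.0]]
holder 96 [0.4724 0.1443] len 0.1287346590466417 0.0428947251094107 yaw 3.309894396827401 [[233.0, 268.0], [222.0, 180.0], [252.0, 177.0]] [[421.0, 268.0], [423.0, 179.0], [453.0, 177.0]]
holder 142 [0.4958 0.0229] len 0.17512410075641155 0.04187581466429296 yaw -7.433431391907466 [[146.0, 294.0], [147.0, 178.0], [176.0, 181.0]] [[329.0, 294.0], [346.0, 176.0], [376.0, 181.0]]
```

```bash
cat > go.py <<'E'
from h import *
import sys
# python3 go.py x y z yaw_deg : shares from present pose
x,y,z,w=map(float,sys.argv[1:5]); s=r.state(); R=s["eef_rot"]
yaw=np.degrees(np.arctan2(-R[1,0],-R[0,0])); d=[x,y,z]-s["position"]
print("clock %.1f"%s["clock"],"shares",tomove(s,d).round(4),"turn",round(-(w-yaw)/360,4),"rows>=%.1f"%(np.linalg.norm(d)/.0417))
E
python3 go.py .528 -.140 .226 3.05
```

```text
clock 3.0 shares [-0.2047  0.2915  0.187 ] turn -0.0076 rows>=3.9
```

Request:
move_arm([
  [-0.1,0.15,0.09,-0.0076],
  [-0.205,0.292,0.187,-0.0076],
  [-0.205,0.292,0.187,-0.0076],
  [-0.205,0.292,0.187,-0.0076],
  [-0.205,0.292,0.187,-0.0076],
  [-0.205,0.292,0.187,-0.0076],
  [-0.205,0.292,0.187,-0.0076],
  [-0.205,0.292,0.187,-0.0076],
])

```text
clock: 3.67
position: [0.5275, -0.1439, 0.2268]
eef_rot: [[-0.999, -0.047, 0.001], [-0.047, 0.999, -0.001], [-0.001, -0.001, -1.0]]
contact_force: [-0.2, 0.1, 1.0]
grip_width: 0.0938
gripper_force: 0.0
```

```bash
python3 snap.py w4; python3 go.py .528 -.140 .126 3.05; python3 - <<'E'
from h import *; import pickle
w=pickle.load(open("w4.pkl","rb")); c=np.cos(np.radians(3.05));s=np.sin(np.radians(3.05))
for k,q in {142:(.5282,-.1396,.152),118:(.5252,-.2196,.128)}.items(): print(k,proj(w,np.array([np.add(q,[a*c*k/2e3,a*s*k/2e3,0]) for a in(-1,1)])).round())
E
```

```text
clock 3.7 shares [-0.0016  0.0106  0.2522] turn -0.001 rows>=2.4
142 [[330. 152.]
 [330. 330.]]
118 [[229. 159.]
 [239. 297.]]
```

View pics/w4.png

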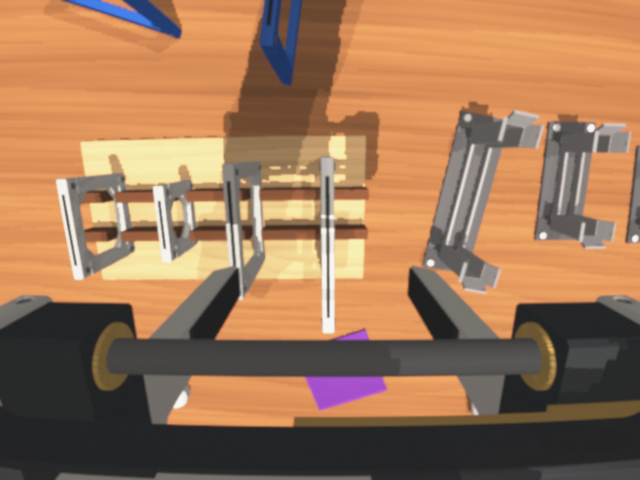

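w4 shows the 142 frame's top edge from (327,157) to (328,331), within about 5 px of prediction, and the 118 from (228,165) to (240,297). I'll triangulate the heights with the top view as a check.

```bash
python3 - <<'E'
from h import *; import pickle
np.set_printoptions(precision=3,suppress=True)
w=pickle.load(open("w4.pkl","rb")); p=cam("top"); B=lambda q:(np.array(q)+.5)/5-.5+[340,192]; A=lambda q:(np.array(q)+.5)/3.75-.5+[120,195]
t=B([(192,376),(164,42),(372,354),(347,83),(530,301),(514,133),(730,307),(706,91)])
print(tri(p,t,w,[(327,157),(328,331),(228,165),(240,297),(158,185),(168,260),(62,180),(78,277)]))
t=A([(627,358),(693,366),(725,92),(457,369),(525,363)])
print(tri(p,t,w,[(502.,121),(467,117),(430,263),(591,127),(556,127)]))
E
python3 go.py .528 -.140 .126 3.05
```

```text
[[ 0.46  -0.145  0.136  0.002]
 [ 0.598 -0.137  0.154  0.002]
 [ 0.468 -0.221  0.139  0.004]
 [ 0.583 -0.215  0.13   0.001]
 [ 0.492 -0.3    0.091  0.002]
 [ 0.567 -0.297  0.087  0.001]
 [ 0.488 -0.382  0.105  0.004]
 [ 0.581 -0.375  0.11   0.001]]
[[ 0.411  0.055  0.002  0.001]
 [ 0.407  0.014 -0.001  0.003]
 [ 0.581 -0.01   0.007  0.003]
 [ 0.408  0.162  0.004  0.003]
 [ 0.411  0.12   0.003  0.003]]
clock 3.7 shares [-0.0016  0.0106  0.2522] turn -0.001 rows>=2.4
```

Heights agree with the text: tops near 0.152, 0.128, 0.088 and 0.107, plates near 0.004. Now to grasp the 142.

Request:
move_arm([
  [0,0.008,0.1,0],
  [0,0.008,0.18,0],
  [0,0.008,0.23,0],
  [0,0.008,0.252,0],
  [0,0.008,0.252,0],
  [0,0.008,0.252,0],
])

```text
clock: 4.22
position: [0.528, -0.1407, 0.126]
eef_rot: [[-0.999, -0.047, 0.001], [-0.047, 0.999, -0.001], [-0.001, -0.001, -1.0]]
contact_force: [0.3, 0.1, 0.0]
grip_width: 0.0942
gripper_force: 0.0
```

Request:
move_arm([
  [0,0,0,0],
  [0,0,0,0],
  [0,0,0,0],
  [0,0,0,0],
  [0,0,0,0],
  [0,0,0,0],
  [0,0,0,0],
  [0,0,0,0],
], gripper=1, force=25)

```text
clock: 4.88
position: [0.5276, -0.1397, 0.1252]
eef_rot: [[-0.999, -0.049, -0.0], [-0.049, 0.999, 0.0], [0.0, 0.0, -1.0]]
contact_force: [-0.2, 0.7, 0.6]
grip_width: 0.0442
gripper_force: 0.0
```

```bash
python3 go.py .528 -.140 .30 3.05; python3 go.py .4958 .0229 .30 -7.4
```

```text
clock 4.9 shares [-0.001  -0.0008 -0.4371] turn -0.0007 rows>=4.2
clock 4.9 shares [ 0.0597  0.4099 -0.4371] turn 0.0283 rows>=5.8
```

Request:
move_arm([
  [0,0,0,0],
  [0,0,0,0],
  [0,0,0,0],
  [0,0,0,0],
  [0,0,0,0],
  [0,0,0,0],
  [0,0,0,0],
  [0,0,0,0],
])

```text
clock: 5.55
position: [0.5276, -0.1397, 0.1251]
eef_rot: [[-0.999, -0.048, -0.0], [-0.048, 0.999, 0.0], [0.0, 0.0, -1.0]]
contact_force: [-0.5, -0.7, -1.2]
grip_width: 0.0097
gripper_force: 25.0
```

Request:
move_arm([
  [0,0,-0.02,0],
  [0,0,-0.05,0],
  [0,0,-0.1,0],
  [0,0,-0.17,0],
  [0,0,-0.24,0],
  [0,0,-0.31,0],
  [0,0,-0.38,0],
  [0,0,-0.42,0],
  [0,0,-0.437,0],
  [0,0,-0.437,0],
])

```text
clock: 6.38
position: [0.5283, -0.14, 0.3017]
eef_rot: [[-0.999, -0.048, 0.003], [-0.048, 0.999, -0.001], [-0.003, -0.001, -1.0]]
contact_force: [-0.3, -0.4, -1.8]
grip_width: 0.0098
gripper_force: 25.0
```

```bash
python3 go.py .4958 .0229 .30 -7.4
```

```text
clock 6.4 shares [0.0614 0.4106 0.0037] turn 0.0283 rows>=4.0
```

Request:
move_arm([
  [0.008,0.05,0,0.005],
  [0.02,0.13,0,0.01],
  [0.03,0.21,0,0.015],
  [0.042,0.29,0,0.02],
  [0.053,0.36,0,0.025],
  [0.06,0.395,0,0.0283],
  [0.0614,0.41,0,0.0283],
  [0.0614,0.41,0,0.0283],
  [0.0614,0.41,0,0.0283],
])

```text
clock: 7.13
position: [0.4949, 0.0218, 0.2993]
eef_rot: [[-0.992, 0.129, -0.001], [0.129, 0.992, -0.001], [0.001, -0.001, -1.0]]
contact_force: [-0.0, -0.8, -1.4]
grip_width: 0.0099
gripper_force: 25.0
```

```bash
python3 snap.py w5; python3 go.py .4958 .0229 .121 -7.4;python3 - <<'E'
from h import *
im=imaging.camera("top"); cv2.imwrite("pics/t5.png",im[...,::-1])
E
```

```text
clock 7.2 shares [-0.0015  0.005   0.446 ] turn -0.0003 rows>=4.3
```

View pics/w5.png

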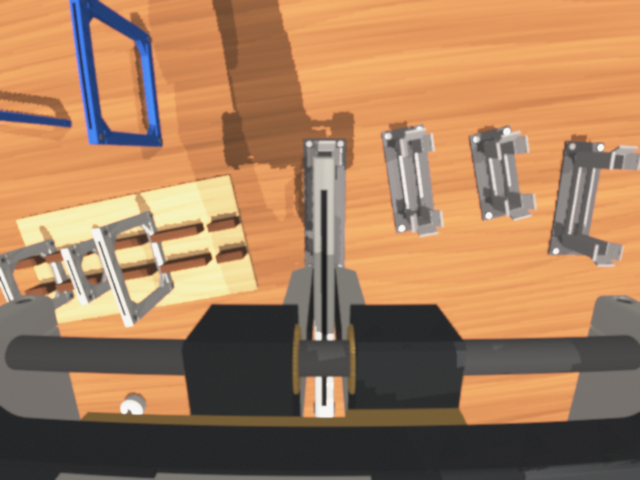

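The frame hangs centred over the 142 holder: plate screws at (309,144) and (341,144), frame edge at column 324.

Request:
move_arm([
  [-0.001,0.003,0.08,0],
  [-0.001,0.003,0.16,0],
  [-0.001,0.003,0.22,0],
  [-0.001,0.003,0.26,0],
  [-0.001,0.003,0.3,0],
  [-0.001,0.003,0.34,0],
  [-0.001,0.003,0.38,0],
  [-0.001,0.003,0.41,0],
  [-0.001,0.003,0.435,0],
  [-0.001,0.003,0.435,0],
])

```text
clock: 8.07
position: [0.4946, 0.0223, 0.1241]
eef_rot: [[-0.991, 0.131, -0.004], [0.131, 0.991, -0.001], [0.003, -0.001, -1.0]]
contact_force: [-0.3, 0.6, -1.8]
grip_width: 0.0099
gripper_force: 25.0
```

Request:
move_arm([
  [0,0,0.005,0],
  [0,0,0.01,0],
  [0,0,0.013,0],
  [0,0,0.013,0],
])

```text
clock: 8.4
position: [0.496, 0.0238, 0.1211]
eef_rot: [[-0.992, 0.129, 0.001], [0.129, 0.992, 0.0], [-0.001, 0.0, -1.0]]
contact_force: [0.4, 0.9, -1.2]
grip_width: 0.0097
gripper_force: 25.0
```

Request:
move_arm([
  [0,0,0,0],
  [0,0,0,0],
  [0,0,0,0],
  [0,0,0,0],
  [0,0,0,0],
  [0,0,0,0],
  [0,0,0,0],
  [0,0,0,0],
], gripper=0.35)

```text
clock: 9.07
position: [0.4957, 0.024, 0.1207]
eef_rot: [[-0.992, 0.129, -0.0], [0.129, 0.992, 0.0], [0.0, 0.0, -1.0]]
contact_force: [-0.1, 0.2, -0.4]
grip_width: 0.059
gripper_force: 0.0
```

Request:
move_arm([
  [0,0,-0.05,0],
  [0,0,-0.13,0],
  [0,0,-0.23,0],
  [0,0,-0.33,0],
  [0,0,-0.4,0],
  [0,0,-0.4,0],
], gripper=0)

```text
clock: 9.57
position: [0.4993, 0.0241, 0.2865]
eef_rot: [[-0.992, 0.129, 0.011], [0.129, 0.992, 0.001], [-0.011, 0.003, -1.0]]
contact_force: [0.3, -0.9, 0.5]
grip_width: 0.0938
gripper_force: 0.0
```

```bash
python3 go.py .5252 -.2196 .27 3.0;python3 - <<'E'
from h import *
im=imaging.camera("scene"); cv2.imwrite("pics/s6.png",cv2.resize(im[150:320,120:540,::-1],None,fx=1.9,fy=1.9))
E
```

```text
clock 9.6 shares [-0.1425 -0.5959  0.0411] turn -0.0289 rows>=5.9
```

View pics/s6.png

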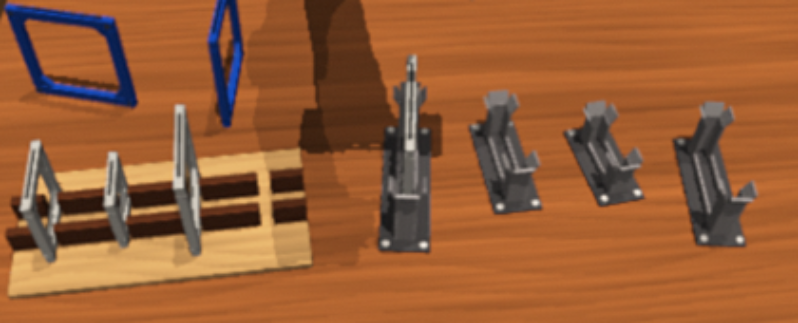

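The 142 frame stands in its holder. Now the 118.

Request:
move_arm([
  [-0.03,-0.1,0,-0.01],
  [-0.06,-0.2,0.02,-0.02],
  [-0.09,-0.3,0.04,-0.029],
  [-0.11,-0.4,0.041,-0.029],
  [-0.13,-0.5,0.041,-0.029],
  [-0.1425,-0.58,0.041,-0.029],
  [-0.1425,-0.596,0.041,-0.029],
  [-0.1425,-0.596,0.041,-0.029],
  [-0.1425,-0.596,0.041,-0.029],
  [-0.1425,-0.596,0.041,-0.029],
])

```text
clock: 10.45
position: [0.5214, -0.2172, 0.2635]
eef_rot: [[-0.998, -0.056, -0.001], [-0.056, 0.998, 0.002], [0.001, 0.002, -1.0]]
contact_force: [-0.3, 1.7, 0.9]
grip_width: 0.0942
gripper_force: 0.0
```

```bash
python3 go.py .5252 -.2196 .102 3.0
```

```text
clock 10.4 shares [-0.0096 -0.0074  0.4037] turn 0.0005 rows>=3.9
```

Request:
move_arm([
  [-0.008,-0.006,0.1,0],
  [-0.008,-0.006,0.19,0],
  [-0.008,-0.006,0.28,0],
  [-0.008,-0.006,0.36,0],
  [-0.008,-0.006,0.404,0],
  [-0.008,-0.006,0.404,0],
  [-0.008,-0.006,0.404,0],
])

```text
clock: 11.03
position: [0.5247, -0.2198, 0.1023]
eef_rot: [[-0.998, -0.056, -0.002], [-0.056, 0.998, 0.001], [0.001, 0.002, -1.0]]
contact_force: [0.7, 0.5, 0.2]
grip_width: 0.094
gripper_force: 0.0
```

Request:
move_arm([
  [0,0,0,0],
  [0,0,0,0],
  [0,0,0,0],
  [0,0,0,0],
  [0,0,0,0],
  [0,0,0,0],
  [0,0,0,0],
  [0,0,0,0],
  [0,0,0,0],
  [0,0,0,0],
], gripper=1)

```text
clock: 11.87
position: [0.5247, -0.222, 0.1027]
eef_rot: [[-0.999, -0.053, -0.0], [-0.053, 0.999, 0.0], [0.0, 0.0, -1.0]]
contact_force: [-1.1, 0.4, 0.0]
grip_width: 0.0311
gripper_force: 0.0
```

Request:
move_arm([
  [0,0,0,0],
  [0,0,0,0],
  [0,0,0,0],
  [0,0,0,0],
  [0,0,0,0],
  [0,0,0,0],
])

```text
clock: 12.37
position: [0.5247, -0.2219, 0.1027]
eef_rot: [[-0.999, -0.053, -0.0], [-0.053, 0.999, 0.0], [0.0, 0.0, -1.0]]
contact_force: [0.2, -0.4, -0.5]
grip_width: 0.0099
gripper_force: 25.0
```

Request:
move_arm([
  [0,0,-0.02,0],
  [0,0,-0.06,0],
  [0,0,-0.12,0],
  [0,0,-0.2,0],
  [0,0,-0.28,0],
  [0,0,-0.36,0],
  [0,0,-0.44,0],
  [0,0,-0.49,0],
  [0,0,-0.5,0],
  [0,0,-0.5,0],
])

```text
clock: 13.2
position: [0.5252, -0.2222, 0.3041]
eef_rot: [[-0.999, -0.053, 0.003], [-0.053, 0.999, -0.001], [-0.003, -0.001, -1.0]]
contact_force: [-0.4, -0.5, -0.8]
grip_width: 0.01
gripper_force: 25.0
```

```bash
python3 go.py .5287 .1 .305 -2;python3 go.py .5287 .3842 .305 -8.0
```

```text
clock 13.2 shares [-0.0512  0.804  -0.0029] turn 0.014 rows>=7.7
clock 13.2 shares [-0.0888  1.5135 -0.0035] turn 0.0306 rows>=14.5
```

Request:
move_arm([
  [0,0.04,0,0],
  [-0.01,0.1,0,0.004],
  [-0.02,0.19,0,0.008],
  [-0.03,0.28,0,0.012],
  [-0.04,0.37,0,0.014],
  [-0.05,0.46,0,0.014],
  [-0.051,0.55,0,0.014],
  [-0.051,0.64,0,0.014],
  [-0.051,0.72,0,0.014],
  [-0.051,0.804,0,0.014],
])

```text
clock: 14.03
position: [0.5263, 0.1015, 0.3005]
eef_rot: [[-0.999, 0.035, -0.004], [0.035, 0.999, -0.001], [0.004, -0.001, -1.0]]
contact_force: [0.9, -0.1, -1.1]
grip_width: 0.0099
gripper_force: 25.0
```

```bash
python3 go.py .5287 .3842 .305 -8.0
```

```text
clock 14.0 shares [ 0.0188  0.7064 -0.0121] turn 0.0167 rows>=6.8
```

Request:
move_arm([
  [0,0.08,-0.01,0.004],
  [0.004,0.17,-0.01,0.008],
  [0.008,0.26,-0.01,0.012],
  [0.01,0.35,-0.01,0.0167],
  [0.012,0.44,-0.01,0.0167],
  [0.015,0.53,-0.01,0.0167],
  [0.017,0.61,-0.01,0.0167],
  [0.019,0.67,-0.01,0.0167],
  [0.019,0.706,-0.01,0.0167],
  [0.019,0.706,-0.01,0.0167],
])

```text
clock: 14.87
position: [0.5277, 0.3868, 0.3032]
eef_rot: [[-0.991, 0.134, -0.005], [0.134, 0.991, -0.0], [0.005, -0.001, -1.0]]
contact_force: [-0.8, 0.4, -1.1]
grip_width: 0.0099
gripper_force: 25.0
```

Request:
move_arm([
  [0,0,0,0],
  [0,0,0,0],
  [0,0,0,0],
])

```text
clock: 15.12
position: [0.5309, 0.3804, 0.3063]
eef_rot: [[-0.99, 0.142, -0.001], [0.142, 0.99, -0.002], [0.0, -0.002, -1.0]]
contact_force: [-0.2, -0.4, -0.9]
grip_width: 0.0099
gripper_force: 25.0
```

```bash
python3 snap.py w7; python3 go.py .5287 .3842 .105 -8.0; python3 - <<'E'
from h import *; import pickle
w=pickle.load(open("w7.pkl","rb")); p=cam("top");A=lambda q:(np.array(q)+.5)/3.75-.5+[120,195]
print(proj(w,onz(p,A([(159,67),(121,300),(56,297)]),.004)).round())
E
```

```text
clock 15.2 shares [0.0069 0.0085 0.5041] turn -0.0005 rows>=4.8
[[313. 254.]
 [312. 149.]
 [341. 147.]]
```

View pics/w7.png

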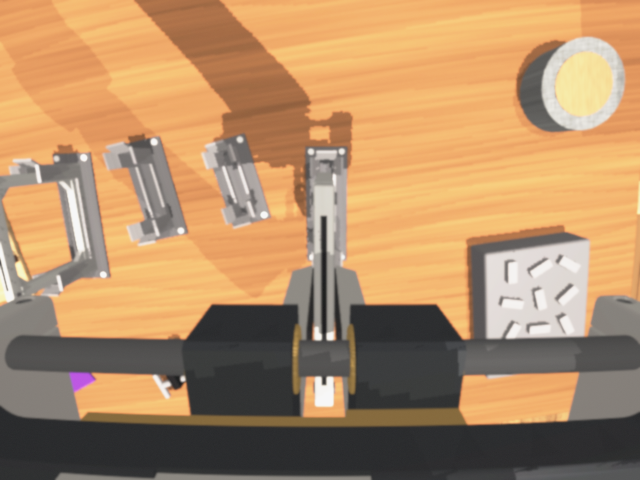

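The screws at (312,152), (342,152) and (342,257) put the slot about 3 px right of the frame, which agrees with the computed 3.4 mm correction.

Request:
move_arm([
  [0.005,0.0085,0.04,0],
  [0.005,0.0085,0.12,0],
  [0.005,0.0085,0.2,0],
  [0.005,0.0085,0.27,0],
  [0.005,0.0085,0.31,0],
  [0.005,0.0085,0.36,0],
  [0.005,0.0085,0.41,0],
  [0.005,0.0085,0.45,0],
  [0.005,0.0085,0.49,0],
  [0.005,0.0085,0.505,0],
])

```text
clock: 16.0
position: [0.5282, 0.3843, 0.1028]
eef_rot: [[-0.99, 0.141, -0.003], [0.141, 0.99, -0.002], [0.002, -0.003, -1.0]]
contact_force: [-0.0, 0.0, -2.6]
grip_width: 0.0098
gripper_force: 25.0
```

Request:
move_arm([
  [0,0,0.005,0],
  [0,0,0.011,0],
  [0,0,0.015,0],
  [0,0,0.015,0],
  [0,0,0.015,0],
])

```text
clock: 16.42
position: [0.5294, 0.3867, 0.0996]
eef_rot: [[-0.99, 0.14, 0.001], [0.14, 0.99, 0.001], [-0.001, 0.001, -1.0]]
contact_force: [-0.4, 0.9, -1.4]
grip_width: 0.0098
gripper_force: 25.0
```

Request:
move_arm([
  [0,0,0.003,0],
  [0,0,0.006,0],
  [0,0,0.006,0],
])

```text
clock: 16.67
position: [0.5293, 0.3867, 0.0967]
eef_rot: [[-0.99, 0.14, 0.001], [0.14, 0.99, 0.001], [-0.001, 0.001, -1.0]]
contact_force: [1.2, -0.3, 1.5]
grip_width: 0.0097
gripper_force: 25.0
```

Request:
move_arm([
  [0,0,0,0],
  [0,0,0,0],
  [0,0,0,0],
  [0,0,0,0],
  [0,0,0,0],
  [0,0,0,0],
  [0,0,0,0],
  [0,0,0,0],
], gripper=0.35)

```text
clock: 17.33
position: [0.5289, 0.3864, 0.0963]
eef_rot: [[-0.99, 0.14, -0.0], [0.14, 0.99, -0.0], [0.0, -0.0, -1.0]]
contact_force: [0.3, 0.5, -0.6]
grip_width: 0.0592
gripper_force: 0.0
```

Request:
move_arm([
  [0,0,-0.05,0],
  [0,0,-0.13,0],
  [0,0,-0.23,0],
  [0,0,-0.33,0],
  [0,0,-0.42,0],
  [0,0,-0.45,0],
  [0,0,-0.45,0],
  [0,0,-0.45,0],
], gripper=0)

```text
clock: 18.0
position: [0.5289, 0.3863, 0.2764]
eef_rot: [[-0.99, 0.14, 0.0], [0.14, 0.99, 0.0], [-0.0, 0.001, -1.0]]
contact_force: [0.0, 0.3, -0.3]
grip_width: 0.094
gripper_force: 0.0
```

```bash
python3 go.py .529 .0 .28 -2;python3 go.py .5287 -.2997 .28 3
```

```text
clock 18.0 shares [-0.1351 -0.9564 -0.0093] turn -0.0167 rows>=9.3
clock 18.0 shares [-0.2389 -1.6984 -0.0097] turn -0.0306 rows>=16.5
```

Now the 96, at the rack's far end (the 76 follows).

Request:
move_arm([
  [-0.013,-0.09,0,0],
  [-0.026,-0.19,0,-0.006],
  [-0.04,-0.29,0,-0.012],
  [-0.053,-0.38,0,-0.0167],
  [-0.067,-0.48,0,-0.0167],
  [-0.08,-0.57,0,-0.0167],
  [-0.094,-0.67,0,-0.0167],
  [-0.108,-0.77,0,-0.0167],
  [-0.121,-0.86,0,-0.0167],
  [-0.135,-0.956,0,-0.0167],
])

```text
clock: 18.83
position: [0.5271, -0.0013, 0.2741]
eef_rot: [[-0.999, 0.035, -0.004], [0.035, 0.999, 0.0], [0.004, -0.0, -1.0]]
contact_force: [0.4, -1.0, -1.2]
grip_width: 0.0941
gripper_force: 0.0
```

```bash
python3 go.py .5334 -.3796 .25 3.05
```

```text
clock 18.8 shares [-0.0487 -0.9446  0.0601] turn -0.014 rows>=9.1
```

Request:
move_arm([
  [-0.005,-0.1,0.006,-0.005],
  [-0.01,-0.2,0.012,-0.01],
  [-0.015,-0.3,0.018,-0.014],
  [-0.02,-0.4,0.024,-0.014],
  [-0.025,-0.5,0.03,-0.014],
  [-0.03,-0.6,0.036,-0.014],
  [-0.035,-0.7,0.042,-0.014],
  [-0.04,-0.8,0.05,-0.014],
  [-0.045,-0.9,0.06,-0.014],
  [-0.049,-0.945,0.06,-0.014],
])

```text
clock: 19.67
position: [0.5315, -0.3839, 0.2484]
eef_rot: [[-0.999, -0.047, -0.006], [-0.047, 0.999, -0.001], [0.006, -0.0, -1.0]]
contact_force: [-0.5, 0.6, -0.7]
grip_width: 0.0941
gripper_force: 0.0
```

Request:
move_arm([
  [0,0,0,0],
  [0,0,0,0],
  [0,0,0,0],
])

```text
clock: 19.92
position: [0.5351, -0.3761, 0.2505]
eef_rot: [[-0.999, -0.054, -0.002], [-0.054, 0.999, 0.003], [0.002, 0.003, -1.0]]
contact_force: [0.2, -0.4, -0.7]
grip_width: 0.0935
gripper_force: 0.0
```

```bash
python3 go.py .5334 -.3796 .080 3.05
```

```text
clock 19.9 shares [ 0.0037 -0.01    0.4261] turn 0.0001 rows>=4.1
```

Request:
move_arm([
  [0.004,-0.009,0.1,0],
  [0.004,-0.009,0.19,0],
  [0.004,-0.009,0.28,0],
  [0.004,-0.009,0.37,0],
  [0.004,-0.009,0.425,0],
  [0.004,-0.009,0.425,0],
  [0.004,-0.009,0.425,0],
])

```text
clock: 20.5
position: [0.5339, -0.3794, 0.0815]
eef_rot: [[-0.998, -0.055, -0.002], [-0.055, 0.998, 0.002], [0.002, 0.003, -1.0]]
contact_force: [0.6, -0.6, 1.5]
grip_width: 0.0941
gripper_force: 0.0
```

Request:
move_arm([
  [0,0,0,0],
  [0,0,0,0],
  [0,0,0,0],
  [0,0,0,0],
  [0,0,0,0],
  [0,0,0,0],
  [0,0,0,0],
  [0,0,0,0],
  [0,0,0,0],
  [0,0,0,0],
], gripper=1)

```text
clock: 21.33
position: [0.5339, -0.3819, 0.0822]
eef_rot: [[-0.999, -0.053, -0.0], [-0.053, 0.999, 0.0], [0.0, 0.0, -1.0]]
contact_force: [0.0, -0.1, 0.6]
grip_width: 0.0306
gripper_force: 0.0
```

Request:
move_arm([
  [0,0,0,0],
  [0,0,0,0],
  [0,0,0,0],
  [0,0,0,0],
  [0,0,0,0],
  [0,0,0,0],
])

```text
clock: 21.83
position: [0.5339, -0.3819, 0.0823]
eef_rot: [[-0.999, -0.053, -0.0], [-0.053, 0.999, 0.0], [0.0, 0.0, -1.0]]
contact_force: [-0.2, 0.5, -0.4]
grip_width: 0.0099
gripper_force: 25.0
```

Request:
move_arm([
  [0,0,-0.02,0],
  [0,0,-0.06,0],
  [0,0,-0.12,0],
  [0,0,-0.2,0],
  [0,0,-0.28,0],
  [0,0,-0.36,0],
  [0,0,-0.44,0],
  [0,0,-0.49,0],
  [0,0,-0.5,0],
  [0,0,-0.5,0],
])

```text
clock: 22.67
position: [0.5344, -0.3824, 0.284]
eef_rot: [[-0.999, -0.053, 0.003], [-0.053, 0.999, -0.002], [-0.003, -0.002, -1.0]]
contact_force: [0.3, 0.1, -2.1]
grip_width: 0.0095
gripper_force: 25.0
```

```bash
python3 go.py .5 -.05 .28 3;python3 go.py .4724 .1443 .28 3.3
```

```text
clock 22.7 shares [0.0421 0.8343 0.0084] turn 0.0001 rows>=8.0
clock 22.7 shares [0.0854 1.323  0.0074] turn -0.0008 rows>=12.7
```

Request:
move_arm([
  [0,0.04,0,0],
  [0.01,0.11,0,0],
  [0.015,0.2,0,0],
  [0.02,0.29,0,0],
  [0.025,0.38,0,0],
  [0.03,0.47,0,0],
  [0.035,0.56,0,0],
  [0.04,0.65,0,0],
  [0.042,0.74,0,0],
  [0.042,0.83,0,0],
])

```text
clock: 23.5
position: [0.4975, -0.0495, 0.2804]
eef_rot: [[-0.999, -0.053, -0.004], [-0.053, 0.999, 0.0], [0.004, 0.0, -1.0]]
contact_force: [0.2, 0.8, -0.5]
grip_width: 0.0098
gripper_force: 25.0
```

```bash
python3 go.py .4724 .1443 .28 3.3
```

```text
clock 23.5 shares [0.0371 0.4871 0.0014] turn -0.0008 rows>=4.7
```

Request:
move_arm([
  [0.008,0.09,0,0],
  [0.015,0.18,0,0],
  [0.022,0.27,0,0],
  [0.03,0.36,0,0],
  [0.035,0.43,0,0],
  [0.037,0.475,0,0],
  [0.037,0.487,0,0],
  [0.037,0.487,0,0],
  [0.037,0.487,0,0],
  [0.037,0.487,0,0],
])

```text
clock: 24.33
position: [0.4746, 0.1402, 0.2818]
eef_rot: [[-0.999, -0.05, -0.001], [-0.05, 0.999, -0.001], [0.001, -0.001, -1.0]]
contact_force: [-0.0, 0.1, -1.3]
grip_width: 0.0096
gripper_force: 25.0
```

```bash
python3 snap.py w8; python3 go.py .4724 .1443 .08 3.3
```

```text
clock 24.4 shares [0.0048 0.0106 0.5049] turn -0.0012 rows>=4.8
```

View pics/w8.png

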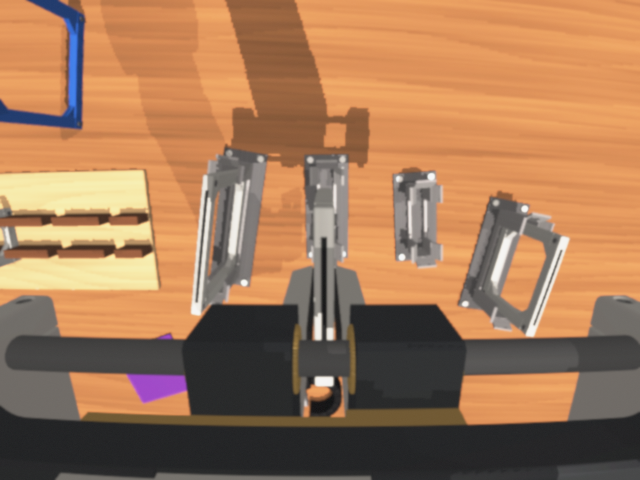

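w8 shows the screws of holder 96 at (309,159), (342,158), (309,255) and (342,256), so the slot is about 3 mm right of the frame. The 142 and 118 frames stand in their holders.

Request:
move_arm([
  [0.005,0.009,0.04,0],
  [0.005,0.009,0.12,0],
  [0.005,0.009,0.2,0],
  [0.005,0.009,0.27,0],
  [0.005,0.009,0.32,0],
  [0.005,0.009,0.37,0],
  [0.005,0.009,0.42,0],
  [0.005,0.009,0.46,0],
  [0.005,0.009,0.49,0],
  [0.005,0.009,0.5,0],
])

```text
clock: 25.22
position: [0.4717, 0.1441, 0.0807]
eef_rot: [[-0.999, -0.051, -0.003], [-0.051, 0.999, -0.002], [0.003, -0.001, -1.0]]
contact_force: [0.1, 0.4, -0.4]
grip_width: 0.0101
gripper_force: 25.0
```

Request:
move_arm([
  [0,0,0.004,0],
  [0,0,0.008,0],
  [0,0,0.009,0],
  [0,0,0.009,0],
  [0,0,0.009,0],
])

```text
clock: 25.63
position: [0.4729, 0.146, 0.0794]
eef_rot: [[-0.999, -0.053, 0.001], [-0.053, 0.999, 0.0], [-0.001, 0.0, -1.0]]
contact_force: [-0.1, 0.1, -1.5]
grip_width: 0.0097
gripper_force: 25.0
```

Request:
move_arm([
  [0,0,0.003,0],
  [0,0,0.006,0],
  [0,0,0.006,0],
])

```text
clock: 25.88
position: [0.4723, 0.146, 0.0763]
eef_rot: [[-0.999, -0.053, -0.0], [-0.053, 0.999, -0.0], [0.0, -0.0, -1.0]]
contact_force: [-0.3, 0.1, -2.4]
grip_width: 0.01
gripper_force: 25.0
```

Request:
move_arm([
  [0,0,0,0],
  [0,0,0,0],
  [0,0,0,0],
  [0,0,0,0],
  [0,0,0,0],
  [0,0,0,0],
  [0,0,0,0],
  [0,0,0,0],
], gripper=0.35)

```text
clock: 26.55
position: [0.4724, 0.146, 0.0764]
eef_rot: [[-0.999, -0.053, 0.0], [-0.053, 0.999, 0.0], [-0.0, 0.0, -1.0]]
contact_force: [0.1, 0.4, 1.0]
grip_width: 0.0592
gripper_force: 0.0
```

Request:
move_arm([
  [0,0,-0.05,0],
  [0,0,-0.13,0],
  [0,0,-0.23,0],
  [0,0,-0.33,0],
  [0,0,-0.42,0],
  [0,0,-0.48,0],
  [0,0,-0.5,0],
  [0,0,-0.5,0],
  [0,0,-0.5,0],
], gripper=0)

```text
clock: 27.3
position: [0.4718, 0.1458, 0.2757]
eef_rot: [[-0.999, -0.053, -0.001], [-0.053, 0.999, -0.0], [0.001, -0.0, -1.0]]
contact_force: [-0.0, -0.1, -0.1]
grip_width: 0.0939
gripper_force: 0.0
```

```bash
python3 go.py .51 -.1 .27 3;python3 go.py .5287 -.2997 .24 3
```

```text
clock 27.3 shares [-0.0628 -0.6187  0.0142] turn 0.0001 rows>=6.0
clock 27.3 shares [-0.0831 -1.1198  0.0893] turn 0.0001 rows>=10.8
```

Request:
move_arm([
  [-0.008,-0.1,0,0],
  [-0.016,-0.2,0,0],
  [-0.024,-0.3,0,0],
  [-0.032,-0.4,0,0],
  [-0.04,-0.5,0.01,0],
  [-0.048,-0.6,0.03,0],
  [-0.056,-0.7,0.05,0],
  [-0.064,-0.8,0.07,0],
  [-0.072,-0.9,0.089,0],
  [-0.08,-1.0,0.089,0],
])

```text
clock: 28.13
position: [0.5231, -0.2526, 0.2364]
eef_rot: [[-0.999, -0.053, -0.007], [-0.053, 0.999, 0.003], [0.007, 0.003, -1.0]]
contact_force: [-0.2, 0.7, 0.2]
grip_width: 0.0939
gripper_force: 0.0
```

Request:
move_arm([
  [-0.003,-0.08,0,0],
  [-0.003,-0.12,0,0],
  [-0.003,-0.12,0,0],
  [-0.003,-0.12,0,0],
  [-0.003,-0.12,0,0],
  [-0.003,-0.12,0,0],
])

```text
clock: 28.63
position: [0.5296, -0.2968, 0.2404]
eef_rot: [[-0.998, -0.056, -0.001], [-0.056, 0.998, 0.002], [0.0, 0.002, -1.0]]
contact_force: [0.3, 0.4, 0.0]
grip_width: 0.0941
gripper_force: 0.0
```

```bash
python3 go.py .5287 -.2997 .060 3.05
```

```text
clock 28.6 shares [ 0.0024 -0.0081  0.4509] turn 0.0005 rows>=4.3
```

Request:
move_arm([
  [0.002,-0.006,0.1,0],
  [0.002,-0.006,0.19,0],
  [0.002,-0.006,0.28,0],
  [0.002,-0.006,0.37,0],
  [0.002,-0.006,0.43,0],
  [0.002,-0.006,0.45,0],
  [0.002,-0.006,0.45,0],
  [0.002,-0.006,0.45,0],
])

```text
clock: 29.3
position: [0.5295, -0.3015, 0.0617]
eef_rot: [[-0.999, -0.054, 0.001], [-0.054, 0.999, -0.0], [-0.001, -0.0, -1.0]]
contact_force: [0.0, -0.3, 0.6]
grip_width: 0.0937
gripper_force: 0.0
```

Request:
move_arm([
  [0,0,0,0],
  [0,0,0,0],
  [0,0,0,0],
  [0,0,0,0],
  [0,0,0,0],
  [0,0,0,0],
  [0,0,0,0],
  [0,0,0,0],
  [0,0,0,0],
  [0,0,0,0],
], gripper=1)

```text
clock: 30.13
position: [0.5285, -0.3021, 0.0607]
eef_rot: [[-0.999, -0.053, -0.0], [-0.053, 0.999, 0.0], [0.0, 0.0, -1.0]]
contact_force: [-0.2, -0.2, 0.7]
grip_width: 0.0307
gripper_force: 0.0
```

Request:
move_arm([
  [0,0,0,0],
  [0,0,0,0],
  [0,0,0,0],
  [0,0,0,0],
  [0,0,0,0],
  [0,0,0,0],
])

```text
clock: 30.63
position: [0.5285, -0.3021, 0.0607]
eef_rot: [[-0.999, -0.053, -0.0], [-0.053, 0.999, 0.0], [0.0, 0.0, -1.0]]
contact_force: [-0.3, -0.4, -0.5]
grip_width: 0.0097
gripper_force: 25.0
```

Request:
move_arm([
  [0,0,-0.02,0],
  [0,0,-0.06,0],
  [0,0,-0.12,0],
  [0,0,-0.2,0],
  [0,0,-0.28,0],
  [0,0,-0.36,0],
  [0,0,-0.44,0],
  [0,0,-0.49,0],
  [0,0,-0.5,0],
  [0,0,-0.5,0],
])

```text
clock: 31.47
position: [0.5291, -0.3025, 0.2625]
eef_rot: [[-0.999, -0.053, 0.003], [-0.053, 0.999, -0.001], [-0.003, -0.002, -1.0]]
contact_force: [0.0, 0.1, -1.2]
grip_width: 0.0097
gripper_force: 25.0
```

```bash
python3 go.py .5 .0 .26 5;python3 go.py .479 .2666 .26 7.9
```

```text
clock 31.5 shares [0.0328 0.7591 0.005 ] turn -0.0055 rows>=7.3
clock 31.5 shares [0.05   1.4274 0.0038] turn -0.0135 rows>=13.7
```

Request:
move_arm([
  [0,0.04,0,0],
  [0.005,0.1,0,-0.002],
  [0.01,0.18,0,-0.004],
  [0.015,0.27,0,-0.0055],
  [0.02,0.36,0,-0.0055],
  [0.025,0.44,0,-0.0055],
  [0.03,0.52,0,-0.0055],
  [0.033,0.6,0,-0.0055],
  [0.033,0.68,0,-0.0055],
  [0.033,0.76,0,-0.0055],
])

```text
clock: 32.3
position: [0.4967, 0.0035, 0.2589]
eef_rot: [[-0.996, -0.088, -0.004], [-0.088, 0.996, 0.0], [0.004, 0.001, -1.0]]
contact_force: [1.3, -0.2, -0.7]
grip_width: 0.0096
gripper_force: 25.0
```

```bash
python3 go.py .479 .2666 .26 7.9
```

```text
clock 32.3 shares [-0.014   0.6591 -0.0025] turn -0.0079 rows>=6.3
```

Request:
move_arm([
  [-0.002,0.09,0,-0.003],
  [-0.004,0.18,0,-0.006],
  [-0.006,0.27,0,-0.008],
  [-0.008,0.36,0,-0.008],
  [-0.01,0.45,0,-0.008],
  [-0.012,0.54,0,-0.008],
  [-0.014,0.62,0,-0.008],
  [-0.014,0.659,0,-0.008],
  [-0.014,0.659,0,-0.008],
  [-0.014,0.659,0,-0.008],
])

```text
clock: 33.13
position: [0.4795, 0.2645, 0.2588]
eef_rot: [[-0.99, -0.14, -0.004], [-0.14, 0.99, -0.002], [0.004, -0.002, -1.0]]
contact_force: [0.4, -1.3, -1.1]
grip_width: 0.0097
gripper_force: 25.0
```

Request:
move_arm([
  [0,0,0,0],
  [0,0,0,0],
  [0,0,0,0],
])

```text
clock: 33.38
position: [0.4819, 0.2622, 0.2605]
eef_rot: [[-0.991, -0.135, -0.001], [-0.135, 0.991, -0.001], [0.001, -0.001, -1.0]]
contact_force: [-0.8, -0.2, -1.4]
grip_width: 0.0099
gripper_force: 25.0
```

```bash
python3 snap.py w9; python3 go.py .479 .2666 .058 7.9
```

```text
clock 33.4 shares [0.006  0.0115 0.5067] turn -0.0004 rows>=4.9
```

View pics/w9.png

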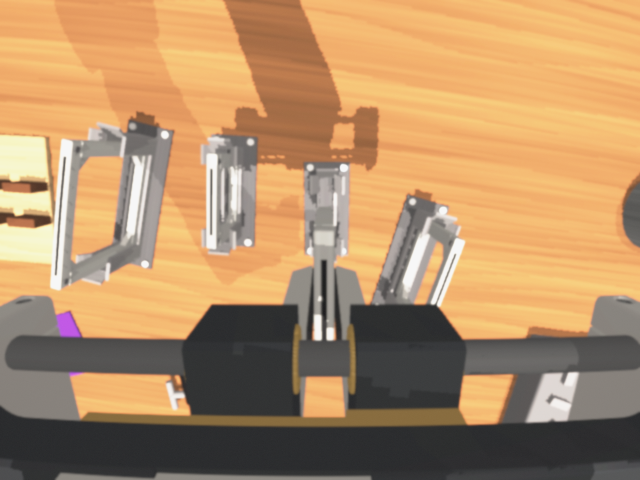

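The holder 76 screws at (309,168), (343,168), (309,252) and (344,252) put the slot about 3.5 mm right of the frame.

Request:
move_arm([
  [0.006,0.01,0.04,0],
  [0.006,0.01,0.12,0],
  [0.006,0.01,0.2,0],
  [0.006,0.01,0.28,0],
  [0.006,0.01,0.34,0],
  [0.006,0.01,0.39,0],
  [0.006,0.01,0.43,0],
  [0.006,0.01,0.47,0],
  [0.006,0.01,0.495,0],
  [0.006,0.01,0.5,0],
])

```text
clock: 34.27
position: [0.4782, 0.2663, 0.0592]
eef_rot: [[-0.991, -0.136, -0.002], [-0.136, 0.991, -0.002], [0.003, -0.001, -1.0]]
contact_force: [-0.6, -0.7, -0.7]
grip_width: 0.0097
gripper_force: 25.0
```

Request:
move_arm([
  [0,0,0.004,0],
  [0,0,0.008,0],
  [0,0,0.009,0],
  [0,0,0.009,0],
  [0,0,0.009,0],
])

```text
clock: 34.68
position: [0.4793, 0.2677, 0.0578]
eef_rot: [[-0.991, -0.137, 0.001], [-0.137, 0.991, 0.001], [-0.001, 0.0, -1.0]]
contact_force: [0.8, -0.0, -1.0]
grip_width: 0.0099
gripper_force: 25.0
```

Request:
move_arm([
  [0,0,0.003,0],
  [0,0,0.006,0],
  [0,0,0.006,0],
])

```text
clock: 34.93
position: [0.4788, 0.2675, 0.0547]
eef_rot: [[-0.991, -0.137, -0.0], [-0.137, 0.991, -0.0], [0.0, -0.0, -1.0]]
contact_force: [-0.4, 0.2, -1.4]
grip_width: 0.0096
gripper_force: 25.0
```

Request:
move_arm([
  [0,0,0,0],
  [0,0,0,0],
  [0,0,0,0],
  [0,0,0,0],
  [0,0,0,0],
  [0,0,0,0],
  [0,0,0,0],
  [0,0,0,0],
], gripper=0.35)

```text
clock: 35.6
position: [0.4789, 0.2675, 0.0548]
eef_rot: [[-0.991, -0.137, -0.0], [-0.137, 0.991, 0.0], [0.0, 0.0, -1.0]]
contact_force: [-0.1, -0.4, 0.2]
grip_width: 0.059
gripper_force: 0.0
```

Request:
move_arm([
  [0,0,-0.05,0],
  [0,0,-0.13,0],
  [0,0,-0.23,0],
  [0,0,-0.33,0],
  [0,0,-0.42,0],
  [0,0,-0.5,0],
  [0,0,-0.58,0],
  [0,0,-0.6,0],
  [0,0,-0.6,0],
], gripper=0)

```text
clock: 36.35
position: [0.4803, 0.2683, 0.2974]
eef_rot: [[-0.991, -0.137, 0.005], [-0.137, 0.991, 0.003], [-0.005, 0.002, -1.0]]
contact_force: [-0.1, 0.6, 0.0]
grip_width: 0.0942
gripper_force: 0.0
```

Request:
move_arm([
  [0,0.08,0,0],
  [0,0.16,0,0],
  [0,0.24,0,0],
  [0,0.32,0,0],
  [0,0.4,0,0],
  [0,0.48,0,0],
  [0,0.5,0,0],
  [0,0.5,0,0],
  [0,0.5,0,0],
])

```text
clock: 37.1
position: [0.4512, 0.4641, 0.2927]
eef_rot: [[-0.991, -0.137, -0.002], [-0.137, 0.991, -0.004], [0.002, -0.003, -1.0]]
contact_force: [1.1, -1.6, 0.2]
grip_width: 0.094
gripper_force: 0.0
```

```bash
python3 - <<'E'
from h import *
im=imaging.camera("scene"); a=im[150:320,300:540,::-1]; cv2.imwrite("pics/s10.png",cv2.resize(a,None,fx=3.3,fy=3.3))
E
```

```text
(no output)
```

View pics/s10.png

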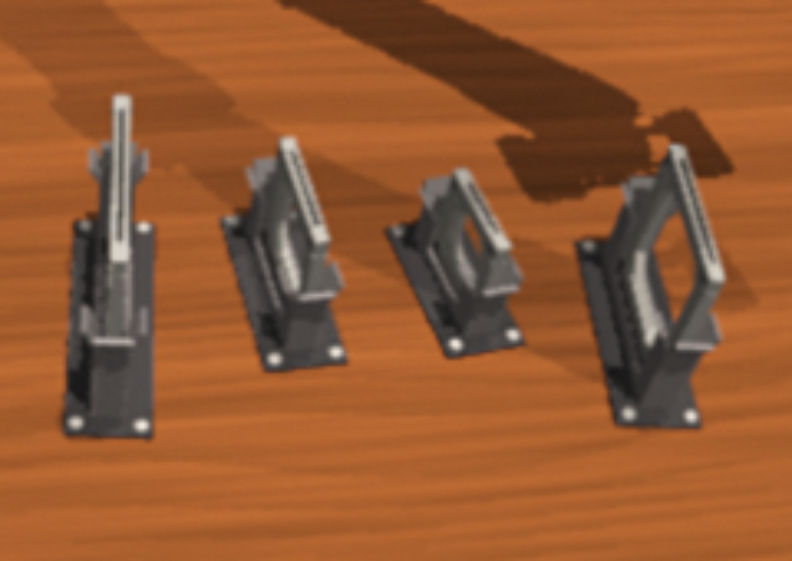

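The crop shows all four frames upright in their holders, with top edges near (121,180), (305,190), (482,210) and (697,215). I'll check that they sit fully home before handing in.

```bash
python3 - <<'E'
from h import *
p=cam("scene")
for k,x,y,w in[(142,.4958,.0229,-7.4),(96,.4724,.1443,3.3),(76,.479,.2666,7.9),(118,.5287,.3842,-8)]:
    for z in(.004,.012):
        c=np.array([np.cos(np.radians(w)),np.sin(np.radians(w)),0])*k/2e3
        q=np.array([x,y,z+k/1e3]); print(k,z,((proj(p,[q-c,q+c])-[300,150])*3.3).round().tolist())
E
```

```text
142 0.004 [[121.0, 89.0], [116.0, 253.0]]
142 0.012 [[121.0, 79.0], [116.0, 244.0]]
96 0.004 [[280.0, 132.0], [317.0, 237.0]]
96 0.012 [[282.0, 123.0], [318.0, 228.0]]
76 0.004 [[454.0, 163.0], [499.0, 243.0]]
76 0.012 [[457.0, 154.0], [502.0, 235.0]]
118 0.004 [[669.0, 139.0], [710.0, 273.0]]
118 0.012 [[673.0, 130.0], [714.0, 264.0]]
```

All four match the home height.

```bash
python3 -c "
from plant import r
print(r.finish_job())"
```

```text
the job is handed in; nothing more can be done
None
```

All four gel frames stand upright and fully home in the steel holders of their own size, released; the glass filter and pipe clamp were left where they lay, and the job was handed in at about 37 s of the 141 s allowed.

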